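# Move the water samples to the sampler rack in the order they were drawn

## Robot

A 7-joint arm with a two-finger parallel gripper is mounted at the origin on the work surface. World frame = base frame: x ahead of the robot, y to its left, z up, the work surface at z = 0. Lengths are in m, angles in rad, forces in N, time in s.
With the tool pointing down it reaches from about 0.425 to 0.925 m from the base axis. Payload 6.8 kg.
Tool frame: the origin (TCP) lies at the very end of the fingers, on their centre line; the grasp point (between the pads) lies 19 mm behind it (r.tcp_to_grasp is the distance from the TCP to the grasp point, in m); z points along the fingers, y is the line along which they close (so a half turn about z gives the same grasp; the last joint's range is limited). The gripper opens to 85 mm and grips with 20 to 120 N. Pads are 22 mm wide; open, the fingers measure 114 mm over their backs; the gripper's body (76 mm by 85 mm) begins 54 mm behind the grasp point. The pads swing forward as they close: fully open they stand 13 mm farther back than shut.
Start: joints at [-1.222, 0.477, 0.022, 1.555, -0.011, 1.109, -0.083], TCP at [0.298, 0.606, 0.231] pointing down, gripper open.
Joint ranges: [-2.96, 2.96], [-0.34, 2.1], [-1.41, 1.46], [0.24, 2.44], [-1.37, 4.51], [0.17, 1.92], [-2.96, 2.96]. Speed limits (rad/s): [2.39, 2.39, 3.14, 3.14, 3.14, 3.14, 3.14].

## Interface

Orientations are given as a rotation vector (axis times angle).
In Python, from bench import r gives the robot as it stands.
- The arm moves only by the tool step_arm, never from a script. Its argument "moves" is a list of rows, each a list of 7 numbers: the shift along the tool's x, y, z in mm, then the turn, a rotation vector about the tool's x, y, z in rad, then the finger opening in mm, from 0 to 85.4. A call has 1 to 8 rows; each row is the pose to reach, as a shift and turn from the pose commanded when the call began, along the tool's axes at that moment; what a row does not reach only later rows make up. A row lasts 1/10 s, in which the tool goes at most 50 mm and 8.59 degrees, less where a joint would pass 70% of its speed; a pose out of reach is approached as far as the arm can. A call with a gripper value outside its range is refused whole. The fingers move at their own pace and stop on an object; "grip_force" is the grip in N (left out, the last holds). Time passes only in rows, so rows that repeat a pose let the fingers close. It gives the time, the measured TCP pose, the force, the opening and the grip force at its end, in the units of the state.
- r.get_obs(): the state, without advancing time (a new reading comes with each control period).
- r.grab_frame(name): name is "scene" or "top"; returns a dict with "image" (480x640x3 uint8, red, green, blue), "depth" (480x640 float32, m along the optical axis (not along the pixel's ray), 0 where there is no reading), "mtx" (3x3 intrinsics, pixels), "rvec" (rotation vector, rad) and "tvec" (3), from world to camera coordinates, as OpenCV has them. Camera axes: x right, y down, z forward; pixel columns grow to the right and rows downward; lengths in m; the calibration is good to about 2 mm. A picture is of the moment at which its call begins.
- r.hand_in(): hands the job in; it is judged then, once.
The state is a dict: "clock": time; "joints": joint angles; "qvel": joint speeds; "tau": joint torques, N m; "tcp_pos": TCP position; "orientation": TCP orientation; "contact_force": force on the tool from outside, world axes, zero at the start; "moment": the same for the moment, N m; "grip_width": finger opening in m; "gripper_force": force on a finger pad.
Only numpy, scipy, OpenCV 4.12 (cv2) and the standard library are available. Lean on these libraries where they do the work, as an engineer would, in place of code of your own. Each camera call takes 0.05 s, during which the arm holds its last target. There are 200 camera calls.

## Task

Four capped water samples stand in the aluminium carrier in the order they were drawn, the first one next to the carrier's black end. Move them into the empty blue-grey sampler rack in that same order: the first sample into the place next to the rack's own black end, the second beside it, and so on to the last. Keep the bottles upright, lower each one to the floor of its place instead of dropping it, and leave everything else on the bench where it is.

Things in the scene. Friction and masses are not known exactly. Their poses are not given: they have to be found in the camera images.
- sample_red (a point): Centre, half-way up, of the sample bottle with the red screw cap: white plastic, round, flat-bottomed, 90 mm tall, about 120 g. The body is 44 mm across from the underside up to 15 mm above this point, then a shoulder; the cap on top is 34 mm across and 20 mm high. z is the bottle's axis, up. Standing in the carrier or fully down in the rack, this point is 53 mm above the bench.
- sample_yellow (a point): Centre, half-way up, of the sample bottle with the yellow screw cap: white plastic, round, flat-bottomed, 90 mm tall, about 120 g. The body is 44 mm across from the underside up to 15 mm above this point, then a shoulder; the cap on top is 34 mm across and 20 mm high. z is the bottle's axis, up. Standing in the carrier or fully down in the rack, this point is 53 mm above the bench.
- sample_green (a point): Centre, half-way up, of the sample bottle with the green screw cap: white plastic, round, flat-bottomed, 90 mm tall, about 120 g. The body is 44 mm across from the underside up to 15 mm above this point, then a shoulder; the cap on top is 34 mm across and 20 mm high. z is the bottle's axis, up. Standing in the carrier or fully down in the rack, this point is 53 mm above the bench.
- sample_violet (a point): Centre, half-way up, of the sample bottle with the violet screw cap: white plastic, round, flat-bottomed, 90 mm tall, about 120 g. The body is 44 mm across from the underside up to 15 mm above this point, then a shoulder; the cap on top is 34 mm across and 20 mm high. z is the bottle's axis, up. Standing in the carrier or fully down in the rack, this point is 53 mm above the bench.
- cup_red: The red open square cup, 60 x 60 mm outside, 3 mm walls and floor, fixed in the carrier; its rim is 29 mm above the bench. At the start the bottle with the red cap stands in it with about 5 mm of play each way. The cups change places from start to start. Origin at the centre of its underside, z up.
- cup_yellow: The yellow open square cup, 60 x 60 mm outside, 3 mm walls and floor, fixed in the carrier; its rim is 29 mm above the bench. At the start the bottle with the yellow cap stands in it with about 5 mm of play each way. The cups change places from start to start. Origin at the centre of its underside, z up.
- cup_green: The green open square cup, 60 x 60 mm outside, 3 mm walls and floor, fixed in the carrier; its rim is 29 mm above the bench. At the start the bottle with the green cap stands in it with about 5 mm of play each way. The cups change places from start to start. Origin at the centre of its underside, z up.
- cup_violet: The violet open square cup, 60 x 60 mm outside, 3 mm walls and floor, fixed in the carrier; its rim is 29 mm above the bench. At the start the bottle with the violet cap stands in it with about 5 mm of play each way. The cups change places from start to start. Origin at the centre of its underside, z up.
- carrier: The carrier the samples come from, fixed: low aluminium tray, 274 x 70 mm, 30 mm high, with the coloured cups in one row. Origin mid-row, on the bench; x runs along the row towards the black end (a 16 mm thick black block), z up. Cup centres at x = +94.5 (first, at the black end), +31.5, -31.5, -94.5 mm, y = 0. It may point any way. Bottles stand 19 mm apart in the row: grip across the row.
- rack: The sampler rack, fixed, empty at the start: blue-grey plastic, 272 x 68 mm, a row of four square places, 60 x 60 mm inside, walls 3 to 4 mm; floor 8 mm, wall tops 30 mm above the bench. Origin mid-row, on the bench; x runs along the row towards the black end (a 16 mm thick black block), z up. Places at x = +94.5 (first, at the black end), +31.5, -31.5, -94.5 mm, y = 0. It may point any way.
Things that resemble listed ones, but are neither listed nor needed, are in the scene too. Leave any orange look-alike of the part that bears sample_yellow alone.

How it is judged:
At the end, for the whole second after the job is handed in: Each bottle stands in the rack place of the same number, counted from the black end, as its cup in the carrier: within 12 mm of the place's centre each way, fully down (centre 53 mm above the bench, within 6 mm), upright within 0.12 rad, released and at rest (((x of cup_red in the frame of carrier between 0.0795 and 0.1095 m and x of sample_red in the frame of rack between 0.0825 and 0.1065 m) or (x of cup_red in the frame of carrier between 0.0165 and 0.0465 m and x of sample_red in the frame of rack between 0.0195 and 0.0435 m) or (x of cup_red in the frame of carrier between -0.0465 and -0.0165 m and x of sample_red in the frame of rack between -0.0435 and -0.0195 m) or (x of cup_red in the frame of carrier between -0.1095 and -0.0795 m and x of sample_red in the frame of rack between -0.1065 and -0.0825 m)) and y of sample_red in the frame of rack between -0.012 and 0.012 m and z of sample_red in the frame of rack between 0.047 and 0.059 m and angle between each of sample_red, sample_yellow, sample_green, sample_violet's own z axis and vertical below 0.12 rad and linear speed of each of bottle_red, bottle_yellow, bottle_green, bottle_violet below 0.02 m/s and angular speed of each of bottle_red, bottle_yellow, bottle_green, bottle_violet below 0.2 rad/s and contact force between each of bottle_red, bottle_yellow, bottle_green, bottle_violet and the fingers below 0.1 N and ((x of cup_yellow in the frame of carrier between 0.0795 and 0.1095 m and x of sample_yellow in the frame of rack between 0.0825 and 0.1065 m) or (x of cup_yellow in the frame of carrier between 0.0165 and 0.0465 m and x of sample_yellow in the frame of rack between 0.0195 and 0.0435 m) or (x of cup_yellow in the frame of carrier between -0.0465 and -0.0165 m and x of sample_yellow in the frame of rack between -0.0435 and -0.0195 m) or (x of cup_yellow in the frame of carrier between -0.1095 and -0.0795 m and x of sample_yellow in the frame of rack between -0.1065 and -0.0825 m)) and y of sample_yellow in the frame of rack between -0.012 and 0.012 m and z of sample_yellow in the frame of rack between 0.047 and 0.059 m and ((x of cup_green in the frame of carrier between 0.0795 and 0.1095 m and x of sample_green in the frame of rack between 0.0825 and 0.1065 m) or (x of cup_green in the frame of carrier between 0.0165 and 0.0465 m and x of sample_green in the frame of rack between 0.0195 and 0.0435 m) or (x of cup_green in the frame of carrier between -0.0465 and -0.0165 m and x of sample_green in the frame of rack between -0.0435 and -0.0195 m) or (x of cup_green in the frame of carrier between -0.1095 and -0.0795 m and x of sample_green in the frame of rack between -0.1065 and -0.0825 m)) and y of sample_green in the frame of rack between -0.012 and 0.012 m and z of sample_green in the frame of rack between 0.047 and 0.059 m and ((x of cup_violet in the frame of carrier between 0.0795 and 0.1095 m and x of sample_violet in the frame of rack between 0.0825 and 0.1065 m) or (x of cup_violet in the frame of carrier between 0.0165 and 0.0465 m and x of sample_violet in the frame of rack between 0.0195 and 0.0435 m) or (x of cup_violet in the frame of carrier between -0.0465 and -0.0165 m and x of sample_violet in the frame of rack between -0.0435 and -0.0195 m) or (x of cup_violet in the frame of carrier between -0.1095 and -0.0795 m and x of sample_violet in the frame of rack between -0.1065 and -0.0825 m)) and y of sample_violet in the frame of rack between -0.012 and 0.012 m and z of sample_violet in the frame of rack between 0.047 and 0.059 m); the robot touches nothing.
It fails at once if a sample bottle is tipped more than 0.5 rad from upright (angle between any of sample_red, sample_yellow, sample_green, sample_violet's own z axis and vertical above 0.5 rad).
It fails at once if a sample bottle is dropped into the rack (it goes down the last 20 mm to the floor of a place faster than 0.5 m/s) ((z of sample_red in the frame of rack below 0.073 m and y of sample_red in the frame of rack between -0.034 and 0.034 m and x of sample_red in the frame of rack between -0.13 and 0.13 m and linear speed of bottle_red above 0.5 m/s) or (z of sample_yellow in the frame of rack below 0.073 m and y of sample_yellow in the frame of rack between -0.034 and 0.034 m and x of sample_yellow in the frame of rack between -0.13 and 0.13 m and linear speed of bottle_yellow above 0.5 m/s) or (z of sample_green in the frame of rack below 0.073 m and y of sample_green in the frame of rack between -0.034 and 0.034 m and x of sample_green in the frame of rack between -0.13 and 0.13 m and linear speed of bottle_green above 0.5 m/s) or (z of sample_violet in the frame of rack below 0.073 m and y of sample_violet in the frame of rack between -0.034 and 0.034 m and x of sample_violet in the frame of rack between -0.13 and 0.13 m and linear speed of bottle_violet above 0.5 m/s)).
It fails at once if another thing on the bench is moved by more than 25 mm (distance of any of timer, tip_box, marker, beaker, weigh_dish, flask, scoop from where it was at the start of the episode above 0.025 m).
It also fails if it takes over 96 s, if anything falls off the work surface, if the arm or the gripper's body presses on something with over 40 N, if the wrist force passes 120 N, or if a joint passes its speed limit or range.

## Working session

There is one attempt and no reset: what is moved stays moved. The work goes in short steps, Python scripts to look and compute and a tool call to move; the robot and the scene stay as the last step left them, time stands still between calls to the robot, and variables do not carry over. Pictures are saved under pics/ and viewed, at most 14 in all, crops included, and the job is handed in when it is done.

Besides the shell and the picture viewer there is one more tool, called by a JSON object that holds its "method" and its "body", one argument or row to a line. step_arm: Moves the arm, as the interface text tells. Its arguments: {"type":"object","properties":{"moves":{"type":"array","items":{"type":"array","items":{"type":"number"}}},"grip_force":{"type":"number"}},"required":["moves"]}

```bash
mkdir -p pics
python3 - <<'E'
from bench import r
import cv2,numpy as np
for n in("top","scene"):
    f=r.grab_frame(n);cv2.imwrite(f"pics/{n}0.png",f["image"][:,:,::-1]);np.savez(f"{n}0.npz",**f)
    R=cv2.Rodrigues(f["rvec"])[0];print(n,(-R.T@np.ravel(f["tvec"])).round(3),R.round(2).tolist())
o=r.get_obs();print(o["tcp_pos"],o["orientation"],o["grip_width"],o["clock"],cv2.Rodrigues(np.array(o["orientation"]))[0].round(3))
E
```

```text
top [ 0.448 -0.021  0.964] [[-0.02, -1.0, -0.02], [-0.99, 0.03, -0.1], [0.1, 0.02, -0.99]]
scene [ 1.044 -0.444  0.704] [[0.69, 0.73, -0.02], [0.48, -0.48, -0.74], [-0.54, 0.49, -0.68]]
[0.2975072  0.60528947 0.23040789] [-7.11195554e-01 -3.05977002e+00  2.64025105e-03] 0.08546878982124469 0.1 [[-0.897  0.441 -0.001]
 [ 0.441  0.897 -0.002]
 [-0.    -0.002 -1.   ]]
```

View pics/top0.png

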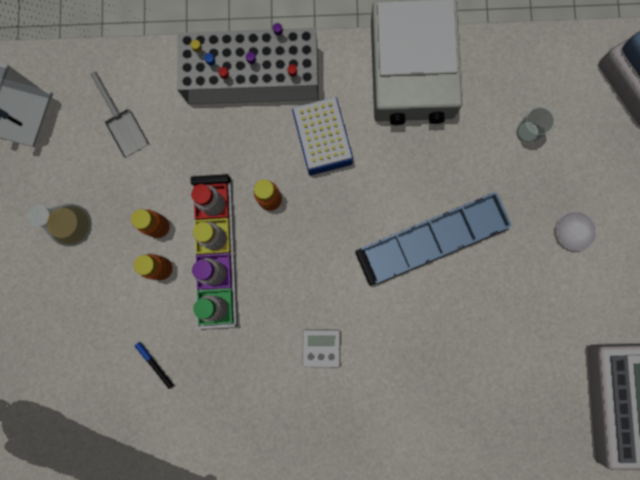

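View pics/scene0.png

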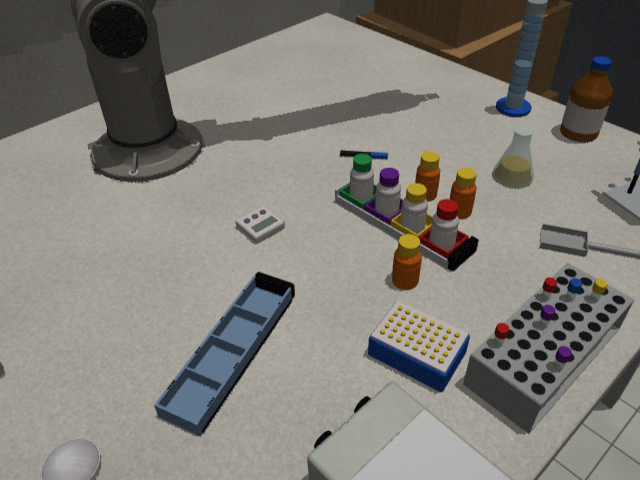

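The top view shows the carrier with its black end at (210,181), then red (208,196), yellow (208,233), violet (208,270) and green (208,308). The rack's black end is at its left, (367,266), and its far end is near (500,213). The candidates for the yellow sample are (208,233) and three amber bottles with yellow caps at (151,222), (154,266) and (267,193). Only the white one at (208,233) stands in the yellow cup. I'll measure next and check this with a crop.

```bash
cat > h.py <<'E'
import cv2,numpy as np
from scipy.spatial.transform import Rotation as Ro
def ray(f,uv,z):
    uv=np.atleast_2d(np.float64(uv));K=f["mtx"];R=cv2.Rodrigues(f["rvec"])[0];C=-R.T@np.ravel(f["tvec"])
    d=np.c_[uv,np.ones(len(uv))]@np.linalg.inv(K).T@R
    return C+d*((z-C[2])/d[:,2])[:,None]
def cloud(f):
    K=f["mtx"];R=cv2.Rodrigues(f["rvec"])[0];v,u=np.mgrid[:480,:640];d=f["depth"]
    P=np.stack([u,v,np.ones_like(u)],-1)@np.linalg.inv(K).T*d[...,None]
    return (P-np.ravel(f["tvec"]))@R
def pose(x,y,yaw): # tool down, tool y axis at angle yaw in world
    c,s=np.cos(yaw),np.sin(yaw);yy=np.array([c,s,0]);zz=np.array([0,0,-1.])
    return np.column_stack([np.cross(yy,zz),yy,zz])
def delta(o,p,yaw):
    R=Ro.from_rotvec(o["orientation"]).as_matrix()
    cand=[pose(0,0,yaw+k*np.pi) for k in(0,1)]
    rv=min((Ro.from_matrix(R.T@c).as_rotvec() for c in cand),key=np.linalg.norm)
    return (R.T@(np.array(p)-o["tcp_pos"])*1000).round(1),rv.round(3)
E
python3 - <<'E'
from h import *
from bench import r
f=dict(np.load("top0.npz"));im=f["image"];P=cloud(f);hsv=cv2.cvtColor(im,cv2.COLOR_RGB2HSV)
H,S,V=cv2.split(hsv)
roi=np.zeros((480,640),bool);roi[170:335,185:245]=1
for n,h in dict(red=(0,7),yellow=(20,35),violet=(130,160),green=(50,85)).items():
    m=(H>=h[0])&(H<=h[1])&(S>100)&(V>60)&roi
    if n=="red": m|=(H>172)&(S>100)&roi
    t=m&(P[...,2]>.09)&(P[...,2]<.11)
    c,rad=cv2.minEnclosingCircle(np.argwhere(t)[:,::-1].astype(np.float32).copy())
    q=m&(P[...,2]<.035)&(P[...,2]>.0)
    rr=cv2.minAreaRect(np.argwhere(q)[:,::-1].astype(np.float32).copy())
    print(n,np.round(c,1),round(rad,1),ray(f,c,.098)[0].round(4),"cup",ray(f,cv2.boxPoints(rr),.029)[:,:2].mean(0).round(4),t.sum())
def big(m,z,lab):
    cs,_=cv2.findContours(m.astype(np.uint8),cv2.RETR_EXTERNAL,cv2.CHAIN_APPROX_NONE);c=max(cs,key=cv2.contourArea)
    w=ray(f,c[:,0,:],z)[:,:2].astype(np.float32);b=cv2.minAreaRect(w*1000);print(lab,b);return b
rr=np.zeros((480,640),bool);rr[180:300,345:525]=1
m=rr&(P[...,2]>.018)&(P[...,2]<.045);big(m,.03,"rack depth")
m=rr&(((H>95)&(H<125)&(S>60))|(V<60));big(cv2.morphologyEx(m.astype(np.uint8),cv2.MORPH_CLOSE,np.ones((5,5))),.03,"rack col")
m=rr&(V<45);big(m,.03,"rack black")
roi2=roi&(P[...,2]>.018)&(P[...,2]<.045);big(cv2.morphologyEx((roi&(P[...,2]>.015)).astype(np.uint8),cv2.MORPH_CLOSE,np.ones((5,5))),.03,"carrier")
big(roi&(V<45),.03,"carrier black")
m=(H>=18)&(H<=35)&(S>120)&(V>80)&(P[...,2]>.05)
n,l,st,ce=cv2.connectedComponentsWithStats(m.astype(np.uint8))
for i in range(1,n):
    if st[i,4]>60: print(ce[i].round(),P[l==i].mean(0).round(3), P[l==i][:,2].max().round(3))
cv2.imwrite("pics/crop.png",cv2.resize(im[165:335,120:300,::-1],None,fx=3.4,fy=3.4,interpolation=2))
E
```

```text
red [201.  193.4] 10.1 [0.6389 0.2026 0.098 ] cup [0.6417 0.2054] 316
yellow [203.  231.5] 10.4 [0.5749 0.1994 0.098 ] cup [0.5774 0.2027] 328
violet [202.2 269.2] 10.2 [0.5127 0.2008 0.098 ] cup [0.5142 0.1987] 310
green [203.3 307.8] 10.3 [0.4496 0.199  0.098 ] cup [0.4519 0.1965] 312
rack depth ((562.603515625, -190.76979064941406), (68.07803344726562, 272.4444580078125), 21.253355026245117)
rack col ((559.6828002929688, -190.1025848388672), (68.47018432617188, 270.4208984375), 21.359676361083984)
rack black ((514.3262329101562, -70.72530364990234), (63.766361236572266, 13.628143310546875), 21.33580780029297)
carrier ((552.7470092773438, 199.62704467773438), (278.5713806152344, 78.31259155273438), 3.20913028717041)
carrier black ((678.9965209960938, 203.05543518066406), (15.074857711791992, 70.48402404785156), 0.11301066726446152)
[195.  44.] [0.898 0.212 0.102] 0.107
[264. 189.] [0.644 0.099 0.094] 0.964
[141. 219.] [0.601 0.306 0.089] 0.093
[203. 231.] [0.575 0.2   0.097] 0.102
[144. 265.] [0.523 0.299 0.095] 0.964
```

View pics/crop.png

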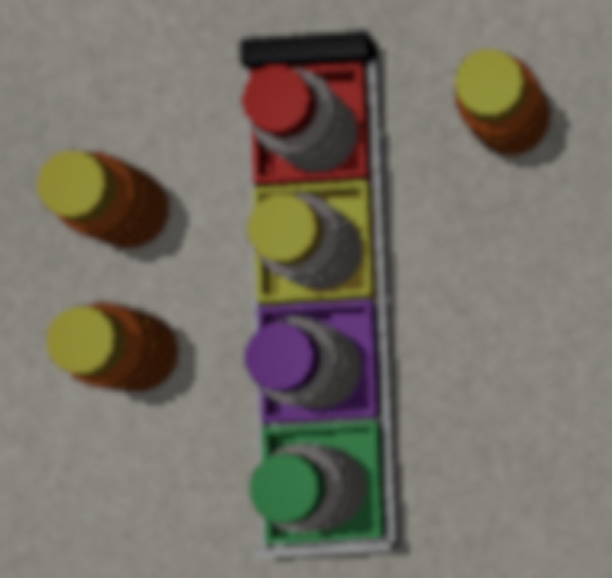

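The crop confirms it: the white yellow-capped bottle at crop (285,230) stands in the yellow cup. The three yellow-capped amber ones stand loose on the bench. The order is red, yellow, violet, green. I'll start with red.

```bash
cat > go.py <<'E'
import sys
from h import *
from bench import r
A={'c':1.618,'k':0.372}[sys.argv[1]];p=list(map(float,sys.argv[2:5]))
o=r.get_obs();print(*delta(o,p,A),"t",o["clock"])
E
python3 go.py c .639 .2025 .23
```

```text
[-484.1 -210.9    0.8] [-0.002 -0.    -0.504] t 0.1
```

{"method": "step_arm", "body": {
  "moves": [
    [-60,-25,0,0,0,-0.06,66],
    [-140,-60,0,0,0,-0.15,66],
    [-220,-95,0,0,0,-0.23,66],
    [-300,-130,0,0,0,-0.32,66],
    [-380,-165,0,0,0,-0.4,66],
    [-430,-190,0,0,0,-0.45,66],
    [-484,-211,1,-0.002,0,-0.504,66],
    [-484,-211,1,-0.002,0,-0.504,66]
  ],
  "grip_force": 40
}}

```text
clock: 0.9
tcp_pos: [0.5572, 0.2987, 0.2306]
orientation: [0.076, -3.141, -0.003]
contact_force: [1.9, 0.1, 0.2]
grip_width: 0.066
gripper_force: 0.0
```

```bash
python3 go.py c .639 .2025 .23
```

```text
[ -77.1 -100.     0.4] [ 0.002 -0.     0.001] t 0.9
```

{"method": "step_arm", "body": {
  "moves": [
    [-30,-39,0,0,0,0,66],
    [-60,-78,0,0,0,0,66],
    [-77,-100,0,0,0,0,66],
    [-77,-100,0,0,0,0,66],
    [-77,-100,0,0,0,0,66],
    [-77,-100,0,0,0,0,66]
  ]
}}

```text
clock: 1.5
tcp_pos: [0.6369, 0.2061, 0.2303]
orientation: [0.078, -3.14, -0.004]
contact_force: [0.1, -0.3, 0.5]
grip_width: 0.0662
gripper_force: 0.0
```

```bash
python3 go.py c .639 .2025 .037
```

```text
[ -2.1  -4.2 193.3] [ 0.003 -0.001  0.002] t 1.5
```

{"method": "step_arm", "body": {
  "moves": [
    [-2,-4,40,0.003,0,0,66],
    [-2,-4,80,0.003,0,0,66],
    [-2,-4,110,0.003,0,0,66],
    [-2,-4,135,0.003,0,0,66],
    [-2,-4,160,0.003,0,0,66],
    [-2,-4,180,0.003,0,0,66],
    [-2,-4,193,0.003,0,0,66],
    [-2,-4,193,0.003,0,0,66]
  ]
}}

```text
clock: 2.3
tcp_pos: [0.6382, 0.2019, 0.0359]
orientation: [0.077, -3.138, 0.003]
contact_force: [-0.5, 0.5, -1.0]
grip_width: 0.0658
gripper_force: 0.0
```

{"method": "step_arm", "body": {
  "moves": [
    [0,0,0,0,0,0,55],
    [0,0,0,0,0,0,45],
    [0,0,0,0,0,0,38],
    [0,0,0,0,0,0,38],
    [0,0,0,0,0,0,38],
    [0,0,0,0,0,0,38]
  ],
  "grip_force": 40
}}

```text
clock: 2.9
tcp_pos: [0.6413, 0.2017, 0.0394]
orientation: [-0.074, 3.138, 0.001]
contact_force: [-0.0, 0.9, 6.1]
grip_width: 0.043
gripper_force: 41.2
```

```bash
python3 - <<'E'
from bench import r
import cv2
f=r.grab_frame("scene");cv2.imwrite("pics/g1.png",cv2.resize(f["image"][60:360,250:570,::-1],None,fx=2,fy=2))
E
python3 go.py k .5267 -.1019 .18
```

```text
[ 128.4 -297.8 -141.1] [0.002 0.003 1.246] t 2.95
```

View pics/g1.png

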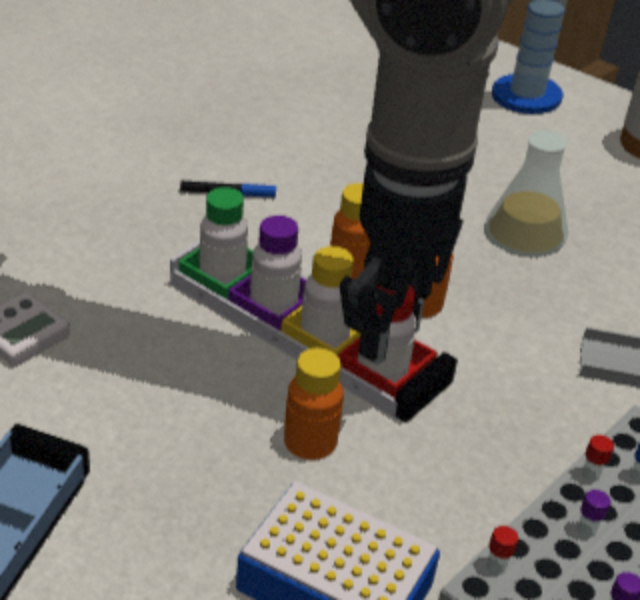

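The gripper is closed round the red-capped bottle, crop (395,330), at a width of 43 mm. Its neighbours are undisturbed. Lifting.

{"method": "step_arm", "body": {
  "moves": [
    [0,0,-15,0,0,0,38],
    [0,0,-40,0,0,0,38],
    [0,0,-75,0,0,0,38],
    [0,0,-110,0,0,0,38],
    [0,0,-140,0,0,0,38],
    [0,0,-140,0,0,0,38]
  ]
}}

```text
clock: 3.55
tcp_pos: [0.643, 0.2015, 0.1839]
orientation: [-0.073, 3.132, 0.003]
contact_force: [0.7, 0.4, -1.3]
grip_width: 0.0422
gripper_force: 41.0
```

```bash
python3 go.py k .5267 -.1019 .18
```

```text
[ 130.3 -297.7    2.2] [0.007 0.007 1.245] t 3.55
```

{"method": "step_arm", "body": {
  "moves": [
    [10,-20,0,0,0,0.1,38],
    [25,-55,0,0,0,0.24,38],
    [43,-95,0,0,0,0.38,38],
    [61,-135,1,0,0,0.52,38],
    [79,-175,1,0,0,0.66,38],
    [97,-215,1,0,0,0.8,38],
    [113,-255,2,0,0,0.94,38],
    [123,-282,2,0.003,0.003,1.08,38]
  ]
}}

```text
clock: 4.35
tcp_pos: [0.5281, -0.09, 0.1759]
orientation: [-1.563, -2.722, 0.007]
contact_force: [0.4, 0.7, -0.1]
grip_width: 0.043
gripper_force: 40.9
```

```bash
python3 go.py k .5267 -.1019 .1
```

```text
[-9.6 -6.8 75.9] [-0.006  0.     0.157] t 4.35
```

{"method": "step_arm", "body": {
  "moves": [
    [-5,-3,0,0,0,0.09,38],
    [-9,-6,10,-0.003,0,0.15,38],
    [-10,-7,40,-0.006,0,0.157,38],
    [-10,-7,70,-0.006,0,0.157,38],
    [-10,-7,76,-0.006,0,0.157,38],
    [-10,-7,76,-0.006,0,0.157,38]
  ]
}}

```text
clock: 4.95
tcp_pos: [0.5283, -0.0989, 0.0993]
orientation: [-1.76, -2.601, 0.0]
contact_force: [-0.3, -0.3, -0.2]
grip_width: 0.0428
gripper_force: 41.0
```

```bash
python3 go.py k .5267 -.1019 .041;python3 - <<'E'
from bench import r
import cv2,numpy as np
from h import *
f=r.grab_frame("scene");cv2.imwrite("pics/p1.png",cv2.resize(f["image"][150:450,130:450,::-1],None,fx=2,fy=2))
E
```

```text
[-2.3 -2.6 58.3] [-0.001 -0.001  0.009] t 4.95
```

View pics/p1.png

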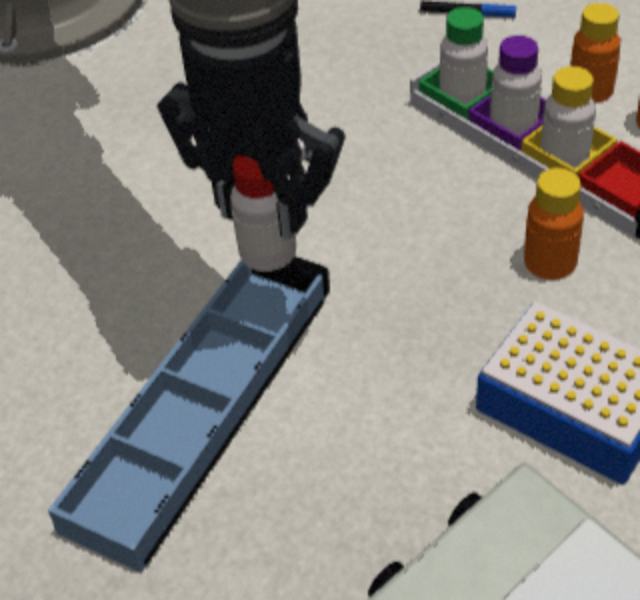

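The red bottle hangs upright over the place next to the rack's black end, crop (265,260). Lowering.

{"method": "step_arm", "body": {
  "moves": [
    [-2,-2.5,15,0,0,0.009,38],
    [-2,-2.5,30,0,0,0.009,38],
    [-2,-2.5,42,0,0,0.009,38],
    [-2,-2.5,50,0,0,0.009,38],
    [-2,-2.5,55,0,0,0.009,38],
    [-2,-2.5,58,0,0,0.009,38],
    [-2,-2.5,59,0,0,0.009,38],
    [-2,-2.5,59,0,0,0.009,38]
  ]
}}

```text
clock: 5.8
tcp_pos: [0.5282, -0.1016, 0.0412]
orientation: [1.771, 2.592, 0.003]
contact_force: [-0.9, 0.7, -1.1]
grip_width: 0.0426
gripper_force: 41.0
```

{"method": "step_arm", "body": {
  "moves": [
    [0,0,1,0,0,0,38],
    [0,0,2,0,0,0,38],
    [0,0,3,0,0,0,38],
    [0,0,3,0,0,0,38]
  ]
}}

```text
clock: 6.2
tcp_pos: [0.5283, -0.1017, 0.0393]
orientation: [1.772, 2.592, 0.004]
contact_force: [-2.6, 1.2, 13.6]
grip_width: 0.0424
gripper_force: 42.4
```

Touchdown. I'll release and go up.

{"method": "step_arm", "body": {
  "moves": [
    [0,0,-1,0,0,0,50],
    [0,0,-1,0,0,0,66],
    [0,0,-1,0,0,0,66],
    [0,0,-20,0,0,0,66],
    [0,0,-60,0,0,0,66],
    [0,0,-100,0,0,0,66],
    [0,0,-140,0,0,0,66],
    [0,0,-140,0,0,0,66]
  ]
}}

```text
clock: 7.0
tcp_pos: [0.531, -0.1024, 0.183]
orientation: [1.768, 2.586, 0.011]
contact_force: [0.1, 1.2, 0.1]
grip_width: 0.0659
gripper_force: 0.0
```

```bash
python3 go.py c .575 .2 .18
```

```text
[265.8 150.7   3.6] [ 0.007  0.01  -1.247] t 7.0
```

{"method": "step_arm", "body": {
  "moves": [
    [25,14,0,0,0,-0.14,66],
    [60,34,0,0,0,-0.28,66],
    [95,54,1,0,0,-0.42,66],
    [135,76,1,0,0,-0.56,66],
    [175,99,2,0,0,-0.7,66],
    [210,119,2,0,0,-0.84,66],
    [245,139,3,0,0,-0.98,66],
    [266,151,4,0.004,0.005,-1.12,66]
  ]
}}

```text
clock: 7.8
tcp_pos: [0.5709, 0.2053, 0.1733]
orientation: [-0.108, -3.135, -0.002]
contact_force: [-0.3, -0.3, 0.0]
grip_width: 0.0658
gripper_force: 0.0
```

```bash
python3 go.py c .575 .2 .13
python3 - <<'E'
from bench import r
import cv2,numpy as np
from h import *
f=r.grab_frame("top");im=f["image"];P=cloud(f);H,S,V=cv2.split(cv2.cvtColor(im,cv2.COLOR_RGB2HSV))
m=((H<8)|(H>172))&(S>100)&(P[...,2]>.09)&(P[...,2]<.11);m[:,:300]=0
c,q=cv2.minEnclosingCircle(np.argwhere(m)[:,::-1].astype(np.float32).copy());p=ray(f,c,.098)[0];u=np.array([-.363,.932]);d=p[:2]-[.561,-.19]
print(m.sum(),q,p,d@u,d@[-u[1],u[0]],P[m][:,2].mean())
cv2.imwrite("pics/p2.png",im[100:400,120:560,::-1])
E
```

```text
[-4.7 -5.1 43.2] [ 0.002 -0.005 -0.116] t 7.8
316 10.12432861328125 [ 0.52860098 -0.09949639  0.098     ] 0.09611021182572078 -0.0026569213762991086 0.09743257233488359
```

View pics/p2.png

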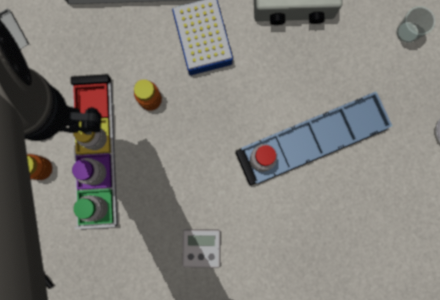

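Red stands in the first place at crop (265,157), 1.6 mm and 2.7 mm off centre and fully down. Yellow is next.

{"method": "step_arm", "body": {
  "moves": [
    [-5,-5,0,0,0,-0.116,66],
    [-5,-5,20,0,-0.005,-0.116,66],
    [-5,-5,43,0,-0.005,-0.116,66],
    [-5,-5,43,0,-0.005,-0.116,66]
  ]
}}

```text
clock: 8.25
tcp_pos: [0.5736, 0.1944, 0.1275]
orientation: [0.057, -3.136, 0.004]
contact_force: [0.4, 0.0, -0.2]
grip_width: 0.0659
gripper_force: 0.0
```

```bash
python3 go.py c .575 .2 .04
```

```text
[-2.1  5.8 87.5] [-0.002 -0.005 -0.011] t 8.25
```

{"method": "step_arm", "body": {
  "moves": [
    [-2,5,15,0,0,-0.011,66],
    [-2,5.5,35,0,-0.005,-0.011,66],
    [-2,5.5,55,0,-0.005,-0.011,66],
    [-2,5.5,72,0,-0.005,-0.011,66],
    [-2,5.5,83,0,-0.005,-0.011,66],
    [-2,5.5,87,0,-0.005,-0.011,66],
    [-2,5.5,87,0,-0.005,-0.011,66]
  ]
}}

```text
clock: 8.95
tcp_pos: [0.5781, 0.2014, 0.044]
orientation: [-0.076, 3.135, 0.0]
contact_force: [-0.1, -0.2, 0.3]
grip_width: 0.066
gripper_force: 0.0
```

{"method": "step_arm", "body": {
  "moves": [
    [0,0,0,0,0,0,55],
    [0,0,0,0,0,0,45],
    [0,0,0,0,0,0,38],
    [0,0,0,0,0,0,38],
    [0,0,0,0,0,0,38]
  ]
}}

```text
clock: 9.45
tcp_pos: [0.5787, 0.2014, 0.0453]
orientation: [-0.075, 3.133, 0.001]
contact_force: [-1.3, -2.1, 6.8]
grip_width: 0.0425
gripper_force: 41.0
```

{"method": "step_arm", "body": {
  "moves": [
    [0,0,-15,0,0,0,38],
    [0,0,-40,0,0,0,38],
    [0,0,-75,0,0,0,38],
    [0,0,-110,0,0,0,38],
    [0,0,-140,0,0,0,38],
    [0,0,-140,0,0,0,38],
    [0,0,-140,0,0,0,38]
  ]
}}

```text
clock: 10.15
tcp_pos: [0.5772, 0.2013, 0.1851]
orientation: [-0.076, 3.133, 0.001]
contact_force: [-0.5, 0.3, -2.3]
grip_width: 0.0425
gripper_force: 41.3
```

```bash
python3 go.py k .5496 -.1606 .18
```

```text
[  45.  -360.1    4.5] [0.005 0.006 1.247] t 10.15
```

{"method": "step_arm", "body": {
  "moves": [
    [2,-18,0,0,0,0.1,38],
    [7,-55,0,0,0,0.24,38],
    [13,-100,0,0,0,0.38,38],
    [18,-147,1,0,0,0.52,38],
    [24,-194,1,0,0,0.66,38],
    [30,-241,2,0,0,0.8,38],
    [36,-288,3,0,0,0.94,38],
    [41,-325,4,0.003,0.003,1.08,38]
  ]
}}

```text
clock: 10.95
tcp_pos: [0.5497, -0.1285, 0.1785]
orientation: [-1.561, -2.726, 0.003]
contact_force: [-0.2, 0.3, -1.6]
grip_width: 0.0423
gripper_force: 41.3
```

{"method": "step_arm", "body": {
  "moves": [
    [0,0,0,0,0,0.08,38],
    [0,0,0,0,0,0.15,38],
    [0,0,0,0,0,0.167,38],
    [0,0,0,0,0,0.167,38]
  ]
}}

```text
clock: 11.35
tcp_pos: [0.5511, -0.1249, 0.1788]
orientation: [1.77, 2.595, -0.001]
contact_force: [0.3, -0.5, -2.5]
grip_width: 0.0424
gripper_force: 41.3
```

```bash
python3 go.py k .5496 -.1606 .06
```

```text
[-32.6 -14.3 118.8] [-0.     0.001  0.002] t 11.35
```

{"method": "step_arm", "body": {
  "moves": [
    [-15,-7,0,0,0,0,38],
    [-33,-14,10,0,0,0,38],
    [-33,-14,35,0,0,0,38],
    [-33,-14,60,0,0,0,38],
    [-33,-14,80,0,0,0,38],
    [-33,-14,100,0,0,0,38],
    [-33,-14,105,0,0,0,38],
    [-33,-14,105,0,0,0,38]
  ]
}}

```text
clock: 12.15
tcp_pos: [0.5504, -0.1609, 0.0742]
orientation: [1.771, 2.595, -0.001]
contact_force: [0.8, 0.1, -1.3]
grip_width: 0.0425
gripper_force: 41.2
```

```bash
python3 go.py k .5496 -.1606 .0455
```

```text
[ 0.6 -0.6 28.7] [-0.     0.     0.001] t 12.15
```

{"method": "step_arm", "body": {
  "moves": [
    [0,0,9,0,0,0,38],
    [0,0,17,0,0,0,38],
    [0,0,23,0,0,0,38],
    [0,0,27,0,0,0,38],
    [0,0,29,0,0,0,38],
    [0,0,30,0,0,0,38],
    [0,0,30,0,0,0,38]
  ]
}}

```text
clock: 12.85
tcp_pos: [0.5515, -0.1619, 0.0453]
orientation: [1.771, 2.591, 0.001]
contact_force: [0.8, -4.5, 0.7]
grip_width: 0.0423
gripper_force: 41.5
```

{"method": "step_arm", "body": {
  "moves": [
    [0,0,1,0,0,0,38],
    [0,0,1.5,0,0,0,38],
    [0,0,1.5,0,0,0,38]
  ]
}}

```text
clock: 13.15
tcp_pos: [0.5515, -0.1621, 0.0452]
orientation: [1.771, 2.591, 0.002]
contact_force: [-3.2, -2.1, 15.6]
grip_width: 0.0425
gripper_force: 43.1
```

Touchdown.

{"method": "step_arm", "body": {
  "moves": [
    [0,0,-1.5,0,0,0,50],
    [0,0,-2,0,0,0,66],
    [0,0,-2,0,0,0,66],
    [0,0,-20,0,0,0,66],
    [0,0,-60,0,0,0,66],
    [0,0,-100,0,0,0,66],
    [0,0,-135,0,0,0,66],
    [0,0,-135,0,0,0,66]
  ]
}}

```text
clock: 13.95
tcp_pos: [0.5536, -0.1618, 0.183]
orientation: [1.767, 2.586, 0.007]
contact_force: [0.7, -0.2, 0.3]
grip_width: 0.066
gripper_force: 0.0
```

```bash
python3 go.py c .5127 .2008 .18
```

```text
[352.7  93.6   2.1] [ 0.005  0.01  -1.246] t 13.95
```

{"method": "step_arm", "body": {
  "moves": [
    [25,7,0,0,0,-0.14,66],
    [70,18,0,0,0,-0.28,66],
    [118,31,0,0,0,-0.42,66],
    [166,44,1,0,0,-0.56,66],
    [214,57,1,0,0,-0.7,66],
    [262,70,1,0,0,-0.84,66],
    [310,82,2,0,0,-0.98,66],
    [353,94,2,0.004,0.005,-1.12,66]
  ]
}}

```text
clock: 14.75
tcp_pos: [0.5082, 0.2045, 0.175]
orientation: [-0.112, -3.134, 0.002]
contact_force: [0.8, 0.2, -0.3]
grip_width: 0.0661
gripper_force: 0.0
```

{"method": "step_arm", "body": {
  "moves": [
    [0,0,0,0,0,-0.1,66],
    [0,0,0,0,0,-0.12,66],
    [0,0,0,0,0,-0.12,66],
    [0,0,0,0,0,-0.12,66]
  ]
}}

```text
clock: 15.15
tcp_pos: [0.5102, 0.2002, 0.1756]
orientation: [0.058, -3.136, 0.003]
contact_force: [0.4, 0.0, -0.4]
grip_width: 0.066
gripper_force: 0.0
```

```bash
python3 go.py c .5127 .2008 .042;python3 - <<'E'
from bench import r
import cv2,numpy as np
from h import *
f=r.grab_frame("top");im=f["image"];P=cloud(f);H,S,V=cv2.split(cv2.cvtColor(im,cv2.COLOR_RGB2HSV))
m=((H<35)&(H>20))&(S>100)&(P[...,2]>.09)&(P[...,2]<.11);m[:,:350]=0
c,q=cv2.minEnclosingCircle(np.argwhere(m)[:,::-1].astype(np.float32).copy());p=ray(f,c,.098)[0];u=np.array([-.363,.932]);d=p[:2]-[.561,-.19]
print(m.sum(),q,p,d@u,d@[-u[1],u[0]],P[m][:,2].mean())
E
```

```text
[ -3.2   0.7 133.6] [-0.002 -0.005 -0.01 ] t 15.15
319 10.102411270141602 [ 0.54955058 -0.15815415  0.098     ] 0.033836466987808726 -0.0008891863904826188 0.09741123749546046
```

Yellow is 2.3 mm and 0.9 mm off centre and fully down. Violet is next.

{"method": "step_arm", "body": {
  "moves": [
    [-3,1,30,0,-0.005,-0.01,66],
    [-3,1,60,0,-0.005,-0.01,66],
    [-3,1,85,0,-0.005,-0.01,66],
    [-3,1,105,0,-0.005,-0.01,66],
    [-3,1,122,0,-0.005,-0.01,66],
    [-3,1,131,0,-0.005,-0.01,66],
    [-3,1,133,0,-0.005,-0.01,66],
    [-3,1,133,0,-0.005,-0.01,66]
  ]
}}

```text
clock: 16.0
tcp_pos: [0.5128, 0.2025, 0.0433]
orientation: [-0.079, 3.139, -0.001]
contact_force: [-0.4, 1.2, 0.6]
grip_width: 0.0658
gripper_force: 0.0
```

{"method": "step_arm", "body": {
  "moves": [
    [0,0,0,0,0,0,55],
    [0,0,0,0,0,0,45],
    [0,0,0,0,0,0,38],
    [0,0,0,0,0,0,38],
    [0,0,0,0,0,0,38]
  ]
}}

```text
clock: 16.5
tcp_pos: [0.5132, 0.203, 0.0442]
orientation: [-0.08, 3.138, -0.0]
contact_force: [-2.3, -1.2, 4.9]
grip_width: 0.0429
gripper_force: 40.2
```

{"method": "step_arm", "body": {
  "moves": [
    [0,0,-15,0,0,0,38],
    [0,0,-40,0,0,0,38],
    [0,0,-75,0,0,0,38],
    [0,0,-110,0,0,0,38],
    [0,0,-140,0,0,0,38],
    [0,0,-140,0,0,0,38],
    [0,0,-140,0,0,0,38]
  ]
}}

```text
clock: 17.2
tcp_pos: [0.5125, 0.203, 0.1838]
orientation: [-0.08, 3.138, 0.0]
contact_force: [-0.1, 0.6, -1.4]
grip_width: 0.0428
gripper_force: 41.0
```

```bash
python3 go.py k .5724 -.2194 .18
```

```text
[ -38.2 -424.9    3.9] [1.00e-03 2.00e-03 1.25e+00] t 17.2
```

{"method": "step_arm", "body": {
  "moves": [
    [-2,-20,0,0,0,0.1,38],
    [-6,-62,0,0,0,0.24,38],
    [-10,-110,1,0,0,0.38,38],
    [-14,-158,1,0,0,0.52,38],
    [-18,-206,2,0,0,0.66,38],
    [-23,-254,3,0,0,0.8,38],
    [-27,-302,3,0,0,0.94,38],
    [-31,-345,4,0,0,1.08,38]
  ]
}}

```text
clock: 18.0
tcp_pos: [0.5598, -0.1425, 0.178]
orientation: [-1.555, -2.729, 0.003]
contact_force: [0.2, 0.5, -1.7]
grip_width: 0.0428
gripper_force: 41.0
```

{"method": "step_arm", "body": {
  "moves": [
    [0,0,0,0,0,0.08,38],
    [0,0,0,0,0,0.15,38],
    [0,0,0,0,0,0.17,38],
    [0,0,0,0,0,0.17,38]
  ]
}}

```text
clock: 18.4
tcp_pos: [0.5603, -0.1396, 0.1782]
orientation: [-1.77, -2.595, 0.002]
contact_force: [0.9, -0.5, -1.8]
grip_width: 0.0427
gripper_force: 41.0
```

```bash
python3 go.py k .5724 -.2194 .18
```

```text
[-78.7 -17.8  -1.7] [-0.001  0.     0.001] t 18.4
```

{"method": "step_arm", "body": {
  "moves": [
    [-15,-4,-1,0,0,0,38],
    [-40,-9,-1,0,0,0,38],
    [-65,-15,-1,0,0,0,38],
    [-79,-18,5,0,0,0,38],
    [-79,-18,35,0,0,0,38],
    [-79,-18,65,0,0,0,38],
    [-79,-18,90,0,0,0,38],
    [-79,-18,103,0,0,0,38]
  ]
}}

```text
clock: 19.2
tcp_pos: [0.5715, -0.2199, 0.0737]
orientation: [-1.77, -2.593, 0.002]
contact_force: [0.1, -0.0, -0.9]
grip_width: 0.0427
gripper_force: 41.0
```

{"method": "step_arm", "body": {
  "moves": [
    [0,0,0,0,0,0,38],
    [0,0,0,0,0,0,38]
  ]
}}

```text
clock: 19.4
tcp_pos: [0.5735, -0.2207, 0.0771]
orientation: [1.771, 2.592, 0.0]
contact_force: [1.4, -0.1, -1.4]
grip_width: 0.0426
gripper_force: 41.0
```

```bash
python3 go.py k .5724 -.2194 .0445
```

```text
[ 1.7 -0.6 32.6] [0.001 0.002 0.   ] t 19.4
```

{"method": "step_arm", "body": {
  "moves": [
    [1,0,11,0,0,0,38],
    [1,0,20,0,0,0,38],
    [1,0,26,0,0,0,38],
    [1,0,30,0,0,0,38],
    [1,0,32,0,0,0,38],
    [1,0,33.5,0,0,0,38],
    [1,0,35,0,0,0,38],
    [1,0,35,0,0,0,38]
  ]
}}

```text
clock: 20.2
tcp_pos: [0.5726, -0.2195, 0.0441]
orientation: [1.773, 2.593, 0.002]
contact_force: [-9.6, 4.3, 23.6]
grip_width: 0.0429
gripper_force: 43.3
```

{"method": "step_arm", "body": {
  "moves": [
    [0,0,-2,0,0,0,42],
    [0,0,-2.5,0,0,0,66],
    [0,0,-2.5,0,0,0,66],
    [0,0,-20,0,0,0,66],
    [0,0,-60,0,0,0,66],
    [0,0,-100,0,0,0,66],
    [0,0,-137,0,0,0,66],
    [0,0,-137,0,0,0,66]
  ]
}}

```text
clock: 21.0
tcp_pos: [0.5757, -0.2209, 0.1837]
orientation: [1.767, 2.585, 0.005]
contact_force: [0.7, 0.1, 0.0]
grip_width: 0.066
gripper_force: 0.0
```

```bash
python3 go.py c .4496 .199 .18
```

```text
[437.   34.9   1.1] [ 0.003  0.011 -1.246] t 21.0
```

{"method": "step_arm", "body": {
  "moves": [
    [30,3,0,0,0,-0.14,66],
    [78,6,0,0,0,-0.28,66],
    [126,10,0,0,0,-0.42,66],
    [174,14,0,0,0,-0.56,66],
    [222,18,1,0,0,-0.7,66],
    [270,22,1,0,0,-0.84,66],
    [318,26,1,0,0,-0.98,66],
    [366,30,1,0.003,0.006,-1.12,66]
  ]
}}

```text
clock: 21.8
tcp_pos: [0.4663, 0.1343, 0.1766]
orientation: [-0.114, -3.134, -0.0]
contact_force: [0.1, 0.4, 0.8]
grip_width: 0.0658
gripper_force: 0.0
```

{"method": "step_arm", "body": {
  "moves": [
    [0,0,0,0,0,-0.1,66],
    [0,0,0,0,0,-0.126,66],
    [0,0,0,0,0,-0.126,66],
    [0,0,0,0,0,-0.126,66]
  ]
}}

```text
clock: 22.2
tcp_pos: [0.4678, 0.1312, 0.1767]
orientation: [0.067, -3.135, 0.0]
contact_force: [-0.1, 0.1, -0.4]
grip_width: 0.0659
gripper_force: 0.0
```

```bash
python3 go.py c .4496 .199 .16;python3 - <<'E'
from bench import r
import cv2,numpy as np
from h import *
f=r.grab_frame("top");im=f["image"];P=cloud(f);H,S,V=cv2.split(cv2.cvtColor(im,cv2.COLOR_RGB2HSV))
m=((H<160)&(H>130))&(S>100)&(P[...,2]>.09)&(P[...,2]<.11);m[:,:350]=0
c,q=cv2.minEnclosingCircle(np.argwhere(m)[:,::-1].astype(np.float32).copy());p=ray(f,c,.098)[0];u=np.array([-.363,.932]);d=p[:2]-[.561,-.19]
print(m.sum(),q,p,d@u,d@[-u[1],u[0]],P[m][:,2].mean())
E
```

```text
[15.2 68.5 16.8] [ 0.    -0.006 -0.005] t 22.2
326 10.613842964172363 [ 0.57204381 -0.21827251  0.098     ] -0.03035888392035634 -2.99107868247362e-05 0.09738475195392164
```

Violet is in, about 1 mm off centre. Green is last.

{"method": "step_arm", "body": {
  "moves": [
    [7,30,0,0,0,-0.005,66],
    [14,60,0,0,-0.006,-0.005,66],
    [15,68.5,5,0,-0.006,-0.005,66],
    [15,68.5,17,0,-0.006,-0.005,66],
    [15,68.5,17,0,-0.006,-0.005,66],
    [15,68.5,17,0,-0.006,-0.005,66]
  ]
}}

```text
clock: 22.85
tcp_pos: [0.4493, 0.1984, 0.1595]
orientation: [0.078, -3.14, 0.001]
contact_force: [0.4, -0.2, -0.9]
grip_width: 0.066
gripper_force: 0.0
```

```bash
python3 go.py c .4496 .199 .042
```

```text
[ -0.4   0.7 117.5] [-0.001 -0.001  0.002] t 22.85
```

{"method": "step_arm", "body": {
  "moves": [
    [0,0.5,30,0,0,0,66],
    [0,0.5,55,0,0,0,66],
    [0,0.5,75,0,0,0,66],
    [0,0.5,95,0,0,0,66],
    [0,0.5,110,0,0,0,66],
    [0,0.5,116,0,0,0,66],
    [0,0.5,117,0,0,0,66],
    [0,0.5,117,0,0,0,66]
  ]
}}

```text
clock: 23.65
tcp_pos: [0.4498, 0.2006, 0.0436]
orientation: [-0.08, 3.139, 0.001]
contact_force: [-0.5, 0.1, 0.9]
grip_width: 0.0661
gripper_force: 0.0
```

{"method": "step_arm", "body": {
  "moves": [
    [0,0,0,0,0,0,55],
    [0,0,0,0,0,0,45],
    [0,0,0,0,0,0,38],
    [0,0,0,0,0,0,38],
    [0,0,0,0,0,0,38]
  ]
}}

```text
clock: 24.15
tcp_pos: [0.4498, 0.201, 0.0441]
orientation: [-0.082, 3.139, 0.002]
contact_force: [-0.9, -0.9, 6.8]
grip_width: 0.0427
gripper_force: 40.1
```

{"method": "step_arm", "body": {
  "moves": [
    [0,0,-15,0,0,0,38],
    [0,0,-40,0,0,0,38],
    [0,0,-75,0,0,0,38],
    [0,0,-110,0,0,0,38],
    [0,0,-140,0,0,0,38],
    [0,0,-140,0,0,0,38],
    [0,0,-140,0,0,0,38]
  ]
}}

```text
clock: 24.85
tcp_pos: [0.4492, 0.2009, 0.1836]
orientation: [-0.082, 3.139, 0.002]
contact_force: [-1.2, 0.5, -0.5]
grip_width: 0.0425
gripper_force: 41.3
```

```bash
python3 go.py k .5953 -.2781 .18
```

```text
[-120.9 -485.9    3.2] [2.000e-03 1.000e-03 1.251e+00] t 24.85
```

{"method": "step_arm", "body": {
  "moves": [
    [-5,-20,0,0,0,0.1,38],
    [-15,-60,0,0,0,0.24,38],
    [-26,-106,1,0,0,0.38,38],
    [-38,-152,1,0,0,0.52,38],
    [-49,-198,1,0,0,0.66,38],
    [-61,-244,2,0,0,0.8,38],
    [-72,-290,2,0,0,0.94,38],
    [-83,-332,2,0,0,1.08,38]
  ]
}}

```text
clock: 25.65
tcp_pos: [0.5483, -0.1287, 0.1793]
orientation: [-1.552, -2.729, 0.002]
contact_force: [1.1, 0.9, -1.0]
grip_width: 0.0427
gripper_force: 41.3
```

{"method": "step_arm", "body": {
  "moves": [
    [0,0,0,0,0,0.08,38],
    [0,0,0,0,0,0.15,38],
    [0,0,0,0,0,0.171,38],
    [0,0,0,0,0,0.171,38]
  ]
}}

```text
clock: 26.05
tcp_pos: [0.5485, -0.126, 0.1797]
orientation: [-1.77, -2.594, 0.001]
contact_force: [-0.2, -0.2, -1.7]
grip_width: 0.0424
gripper_force: 41.3
```

```bash
python3 go.py k .5953 -.2781 .18
```

```text
[-158.7  -11.9   -0.4] [-0.001 -0.001  0.001] t 26.05
```

{"method": "step_arm", "body": {
  "moves": [
    [-20,-2,0,0,0,0,38],
    [-55,-4,0,0,0,0,38],
    [-95,-7,0,0,0,0,38],
    [-130,-10,0,0,0,0,38],
    [-152,-11.5,0,0,0,0,38],
    [-159,-12,0,0,0,0,38],
    [-159,-12,20,0,0,0,38],
    [-159,-12,50,0,0,0,38]
  ]
}}

```text
clock: 26.85
tcp_pos: [0.5973, -0.2784, 0.1317]
orientation: [1.768, 2.593, 0.004]
contact_force: [0.3, 0.8, -1.9]
grip_width: 0.0422
gripper_force: 41.3
```

{"method": "step_arm", "body": {
  "moves": [
    [0,0,25,0,0,0,38],
    [0,0,45,0,0,0,38],
    [0,0,52,0,0,0,38],
    [0,0,52,0,0,0,38],
    [0,0,52,0,0,0,38]
  ]
}}

```text
clock: 27.35
tcp_pos: [0.5966, -0.2786, 0.0799]
orientation: [1.771, 2.594, 0.002]
contact_force: [0.5, -0.5, -1.2]
grip_width: 0.0422
gripper_force: 41.3
```

```bash
python3 go.py k .5953 -.2781 .0445
```

```text
[ 1.  -1.1 35.4] [0.002 0.    0.001] t 27.35
```

{"method": "step_arm", "body": {
  "moves": [
    [1,-1,11,0,0,0,38],
    [1,-1,21,0,0,0,38],
    [1,-1,28,0,0,0,38],
    [1,-1,32,0,0,0,38],
    [1,-1,34.5,0,0,0,38],
    [1,-1,36,0,0,0,38],
    [1,-1,37,0,0,0,38],
    [1,-1,37,0,0,0,38]
  ]
}}

```text
clock: 28.15
tcp_pos: [0.5945, -0.2783, 0.0442]
orientation: [-1.773, -2.593, -0.003]
contact_force: [-7.2, 3.5, 18.1]
grip_width: 0.0426
gripper_force: 43.1
```

{"method": "step_arm", "body": {
  "moves": [
    [0,0,-1.5,0,0,0,42],
    [0,0,-2,0,0,0,66],
    [0,0,-2,0,0,0,66],
    [0,0,-20,0,0,0,66],
    [0,0,-60,0,0,0,66],
    [0,0,-100,0,0,0,66],
    [0,0,-150,0,0,0,66],
    [0,0,-180,0,0,0,66]
  ]
}}

```text
clock: 28.95
tcp_pos: [0.5957, -0.2795, 0.2274]
orientation: [1.77, 2.589, 0.003]
contact_force: [0.5, 0.1, -0.1]
grip_width: 0.0657
gripper_force: 0.0
```

{"method": "step_arm", "body": {
  "moves": [
    [40,0,0,0,0,0,66],
    [85,0,0,0,0,0,66],
    [130,0,0,0,0,0,66],
    [175,0,0,0,0,0,66],
    [220,0,0,0,0,0,66],
    [260,0,0,0,0,0,66],
    [260,0,0,0,0,0,66],
    [260,0,0,0,0,0,66]
  ]
}}

```text
clock: 29.75
tcp_pos: [0.5003, -0.0356, 0.2231]
orientation: [1.769, 2.595, 0.003]
contact_force: [0.9, -0.3, 0.9]
grip_width: 0.066
gripper_force: 0.0
```

Run:
```python
from bench import r
import cv2,numpy as np
from h import *
f=r.grab_frame("top");im=f["image"];P=cloud(f);H,S,V=cv2.split(cv2.cvtColor(im,cv2.COLOR_RGB2HSV))
u=np.array([-.363,.932])
for n,(a,b) in dict(red=(-1,8),yellow=(20,35),violet=(130,160),green=(50,85)).items():
    m=(((H<b)&(H>a))|((H>172)&(n=="red")))&(S>100)&(P[...,2]>.09)&(P[...,2]<.11);m[:,:350]=0
    if m.sum()<20: print(n,"hidden");continue
    c,q=cv2.minEnclosingCircle(np.argwhere(m)[:,::-1].astype(np.float32).copy());p=ray(f,c,.098)[0];d=p[:2]-[.561,-.19]
    print(n,m.sum(),q,(d@u).round(4),(d@[-u[1],u[0]]).round(4),P[m][:,2].mean())
cv2.imwrite("pics/end.png",im[:,:,::-1])
```

```text
red hidden
yellow 105 8.558721542358398 0.0278 0.0012 0.09749703491849226
violet 322 10.613842964172363 -0.0304 -0.0 0.09736887959532045
green 329 10.692569732666016 -0.0926 0.0006 0.09716437975211746
```

View pics/end.png

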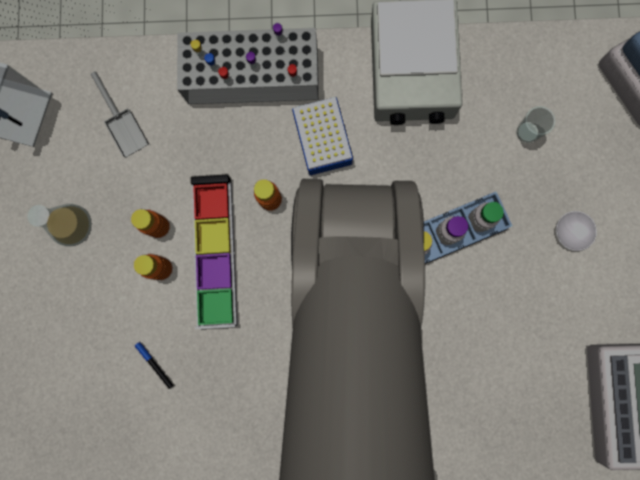

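The carrier is empty. Violet (457,228) and green (491,213) are centred and down, yellow (425,242) is half hidden by the arm, and red is hidden. The other things on the bench look unmoved. I'll check red and yellow in the scene view.

Run:
```python
from bench import r
import cv2
f=r.grab_frame("scene");cv2.imwrite("pics/end2.png",f["image"][:,:,::-1])
```

```text
(no output)
```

View pics/end2.png

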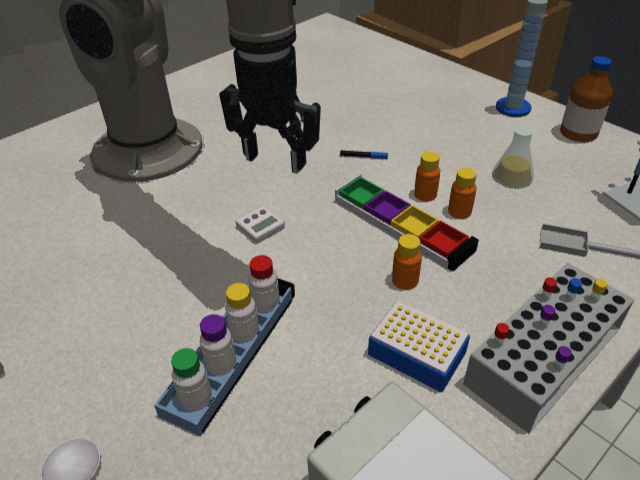

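All four stand upright in the rack, in order from the black end: red (262,285), yellow (240,312), violet (216,345), green (190,380). The gripper is clear.

```bash
python3 -c "
from bench import r
print(r.hand_in())"
```

```text
the job is handed in; nothing more can be done
None
```

The job is handed in: red, yellow, violet and green stand upright and fully down in rack places 1 to 4 from the black end, each within about 3 mm of centre when measured by camera, though the hand-in returned no verdict.

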